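# Go / no-go check of a dowel pin

## Robot

A 6-joint arm with a two-finger parallel gripper is mounted at the origin on the work surface. World frame = base frame: x ahead of the robot, y to its left, z up, the work surface at z = 0. Lengths are in m, angles in rad, forces in N, time in s.
With the tool pointing down it reaches from about 0.375 to 0.75 m from the base axis. Payload 9 kg.
Tool frame: the origin (TCP) lies on the centre line of the jaws, within the pads' length; the fingertips stand 22 mm ahead of it and the grasp point (between the pads) lies 3 mm ahead of it; z points along the fingers, y is the direction in which the jaws open and shut (so a half turn about z gives the same grasp; the last joint's range is limited). The gripper opens to 85 mm and grips with 20 to 120 N. Pads are 22 mm wide; open, the fingers measure 114 mm over their backs; the gripper's body (76 mm by 85 mm) begins 54 mm behind the grasp point. The pads swing forward as they close: fully open they stand 13 mm farther back than shut.
Start: joints at [0.921, 0.104, 0.097, 1.564, 0, 1.353], TCP at [0.251, 0.545, 0.253] pointing down, gripper open.
Joint ranges: [-2.99, 2.99], [-0.84, 1.86], [-1.1, 1.16], [-1.84, 2.11], [-1.51, 1.56], [-3.14, 3.14]. Speed limits (rad/s): [2.22, 2.22, 2.57, 3.14, 3.14, 3.14].

## Interface

Orientations are given as a rotation vector (axis times angle).
In Python, from station import r gives the robot as it stands.
- The arm moves only by the tool play_rows, never from a script. Its argument "deltas" is text: rows parted by semicolons, each of 5 numbers parted by spaces: the closure, from -1 (fully open) to 1 (shut), then the shift along the world's x, y, z each as a share of 0.25 m, from -1 to 1, then the turn about the world's z as a share of 360 degrees, from -1 to 1. In form: gripper dx dy dz turn; .... A call has 1 to 20 rows; each row is the pose to reach, as a shift and turn from the pose commanded when the call began, turning the shorter way round; what a row does not reach only later rows make up. A row lasts 1/10 s, in which the tool goes at most 50 mm and 8.59 degrees, less where a joint would pass 70% of its speed; a pose out of reach is approached as far as the arm can. A call with a number of a shift or a turn outside -1 to 1 is refused whole. A call with a gripper value outside its range is refused whole. The fingers move at their own pace and stop on an object; the grip force is fixed at half the most. Time passes only in rows, so rows that repeat a pose let the fingers close. It gives the time, the measured TCP pose, the force and the opening at its end, in the units of the state.
- r.sense(): the state, without advancing time (a new reading comes with each control period).
- r.read_camera(name): name is "side" or "top"; returns the picture (480x640x3 uint8, red, green, blue); there is no depth.
- r.camera_model(name): a dict with "vfov" (degrees; the focal length in pixels is half the picture's height over the tangent of half this angle, whatever the lens; pixels are square), "cx", "cy" (the principal point, pixels), "eye" and "rotation" of the camera in the world. Camera axes: x right, y down, z forward; pixel columns grow to the right and rows downward; lengths in m; the calibration is good to about 2 mm. A picture is of the moment at which its call begins. camera_model takes no time and is no camera call.
- r.hand_in(): hands the job in, once; it reports no verdict.
Trained networks look in the newest picture that a camera, given by its name, has taken for a name from the list of things; names that differ only in an ending like _2 or _b are one class to them, and where a whole thing is asked for, a point or a joint stands for the part that bears it (a point fixed in the world has none). Each returns a list of dicts, best first, with "confidence" (0 to 1); they miss things now and then, are a little off and sometimes report something else, mostly with a low value. They report only what shows in the picture. A call takes as long as a camera call. They do not tell look-alikes from the thing itself.
- r.search_frame(target, camera): "point" ([x, y, z] in m, in the coordinates of the camera as it stood for that picture, good to about 4 mm: the middle of the surface that is visible of it).
- r.place_of(target, camera): "point" ([x, y, z] in m, in the coordinates of the camera as it stood for that picture, good to about 4 mm: a listed point, or the origin of a listed thing).
The state is a dict: "time": time; "joint_pos": joint angles; "joint_vel": joint speeds; "tau": joint torques, N m; "position": TCP position; "tcp_rot": TCP orientation; "wrist_force": force on the tool from outside, world axes, zero at the start; "ft_torque": the same for the moment, N m; "opening": finger opening in m.
Only numpy, scipy, OpenCV 4.12 (cv2) and the standard library are available. Lean on these libraries where they do the work, as an engineer would, in place of code of your own. Each camera call takes 0.05 s, during which the arm holds its last target.

## Task

Check the tall plain pin from the wooden tray in the gap gauge: keeping it upright with its foot low over the bench, slide it in from the flared mouth, on through the go gap, and then press it lightly (about 6 newtons, never over 12) against the narrower no-go jaws behind, which must stop it, for about a second. Then stand it upright in the grey bin with the loose collar and let go, leaving the other parts in the tray and the bin where they are.

Things in the scene. Friction and masses are not known exactly. Their poses are not given: they have to be found in the camera images.
- pin: plain steel dowel pin, a cylinder 24 mm in diameter and 100 mm tall, 0.25 to 0.45 kg, standing in the wooden tray; the tallest of the three parts there. Origin at the centre of its foot, z along its axis, up.
- plug: bystander: steel plug, cylinder 32 mm in diameter, 60 mm tall, standing in the wooden tray in a row with the pin, about 65 mm from the next part. Origin at the centre of its foot.
- bush: bystander: steel flanged bush, flange 36 mm in diameter and 10 mm thick below a neck 22 mm in diameter, 45 mm tall in all, standing in the same row in the wooden tray. Origin at the centre of its foot.
- tray: shallow open wooden tray, fixed to the bench, 220 mm along its x by 120 mm along its y, rim 20 mm above the bench, floor about 4 mm thick. The three parts stand in a row along its x axis (near y = 0), in any order. Origin at the centre of its underside.
- bin: open grey plastic bin, fixed to the bench, 180 mm along its x by 130 mm along its y, rim 40 mm above the bench, walls 4 mm, floor about 4 mm thick. The loose collar lies in its +x half (x about 50 mm); the -x half (around x = -40 mm) is empty. Origin at the centre of its underside. The tray and the bin stand on either side of the gauge and may be swapped.
- collar: bystander: steel ring 36 mm in outer diameter, 16 mm high, lying loose in the bin. Origin at the centre of its underside.
- gauge: U-shaped steel gap gauge, rigid and fixed to the bench, 35 mm high, 94 mm wide, open above; the bare bench is the floor of its channel. Origin on the bench on the channel's centre line; x runs along the channel in the direction of the push (mouth at -x), y across, z up. A 22 mm high crossbar closes its far end at x = 84 to 96 mm.
- mouth (a point): centre of the gauge's flared mouth, at bench height, at x = -55 mm of the gauge; 46 mm wide here, it narrows evenly to 26 mm at x = -30 mm.
- go (a point): middle of the go gap, at bench height, at x = -10 mm of the gauge: 26 mm wide between flat parallel jaws from x = -30 to x = +10 mm. Behind it the channel is wide and free. (At the no-go jaws the pin wedges on two edges, whose contact forces add up to about 1.8 times the push.)
- track (a point): point of the gauge's centre line at x = 36 mm, bench height: the nearest place of the no-go jaws' front face. These dark rigid jaws, 34 mm high with a 20 mm gap, are clamped with that face anywhere from x = 36 to 61 mm (differs each time, not measured; seen from above or felt). They stop the pin's axis about 7 mm before the face, at x = 29 to 54 mm.
There are look-alikes about, which are no part of the job. What is shaped like the pin but blue, green or purple is not meant.

How it is judged:
On the way, in this order (a step that is already met when the one before it is completed fails the run):
1. the pin stands in the flared mouth or just before it, foot within 20 mm of the bench (x of pin in the frame of gauge between -0.11 and -0.036 m and y of pin in the frame of gauge between -0.015 and 0.015 m and height (world z) of pin below 0.02 m), for 0.1 s.
2. the pin is inside the go gap, foot within 20 mm of the bench (x of pin in the frame of gauge between -0.02 and 0.02 m and y of pin in the frame of gauge between -0.004 and 0.004 m and height (world z) of pin below 0.02 m), for 0.1 s.
3. beyond the go gap the pin presses on the no-go jaws with at least 3 N for 0.4 s (x of pin in the frame of gauge between 0.0255 and 0.062 m and y of pin in the frame of gauge between -0.006 and 0.006 m and height (world z) of pin below 0.02 m and contact force between pin and gauge above 3 N), for 0.4 s.
At the end, for the whole second after the job is handed in: The pin stands upright (within 0.12 rad) on the floor of the grey bin, at rest (x of pin in the frame of bin between -0.08 and 0.08 m and y of pin in the frame of bin between -0.055 and 0.055 m and z of pin in the frame of bin below 0.012 m and angle between pin's own z axis and vertical below 0.12 rad and linear speed of pin below 0.01 m/s); the robot touches nothing.
It fails at once if the pin is pushed on the gauge with more than about 13 N (its contact forces there, wedged between two jaws, add up to over 25 N) (contact force between pin and gauge above 25 N).
It fails at once if the pin is tipped by more than 0.4 rad (angle between pin's own z axis and vertical above 0.4 rad).
It fails at once if the plug is moved by more than 20 mm (distance of plug from where it was at the start of the episode above 0.02 m).
It fails at once if the bush is moved by more than 20 mm (distance of bush from where it was at the start of the episode above 0.02 m).
It fails at once if the collar is moved by more than 20 mm (distance of collar from where it was at the start of the episode above 0.02 m).
It also fails if it takes over 72 s, if anything falls off the work surface, if the arm or the gripper's body presses on something with over 40 N, if the wrist force passes 120 N, or if a joint passes its speed limit or range.

## Working session

There is one attempt and no reset: what is moved stays moved. The work goes in short steps, Python scripts to look and compute and a tool call to move; the robot and the scene stay as the last step left them, time stands still between calls to the robot, and variables do not carry over. Pictures are saved under pics/ and viewed, and the job is handed in when it is done.

Besides the shell and the picture viewer there is one more tool, called as name(argument=value, ...) on one line, values as JSON. play_rows: Moves the arm, as the interface text tells. Shift numbers are shares of 0.25 m and turn numbers shares of 360 degrees, none past 1 either way. Its arguments: {"type":"object","properties":{"deltas":{"type":"string"}},"required":["deltas"]}

```bash
ls; mkdir -p pics; python3 - <<'E'
from station import r
import cv2, numpy as np
np.set_printoptions(precision=4,suppress=True)
print(r.sense())
for n in ("side","top"):
    im=r.read_camera(n); cv2.imwrite(f"pics/{n}0.png",im[:,:,::-1]); print(n,r.camera_model(n))
E
```

```text
pics
{'time': 0.0, 'joint_pos': array([ 0.9213,  0.1047,  0.0965,  1.5639, -0.    ,  1.3531]), 'joint_vel': array([-0.0007, -0.0002,  0.0004,  0.0012,  0.0007, -0.0001]), 'tau': array([  0.0002, -55.6932,  50.3647,   0.0171,  -0.0004,  -0.    ]), 'position': array([0.2509, 0.5447, 0.2525]), 'tcp_rot': array([-0.6729, -3.0681,  0.0019]), 'wrist_force': array([-0.0942, -0.113 , -0.6019]), 'ft_torque': array([-0.018 , -0.0229, -0.0022]), 'opening': 0.0852328793390493}
side {'vfov': 52.359483869382686, 'cx': 319.6040225521648, 'cy': 243.58119158794014, 'eye': array([ 0.0872, -0.7629,  0.5192]), 'rotation': array([-2.0555,  0.4971, -0.3175])}
top {'vfov': 57.26834777406807, 'cx': 312.5801811639268, 'cy': 237.66041847537107, 'eye': array([ 0.4303, -0.0707,  0.8447]), 'rotation': array([-2.1935,  2.1331, -0.0751])}
```

View pics/top0.png

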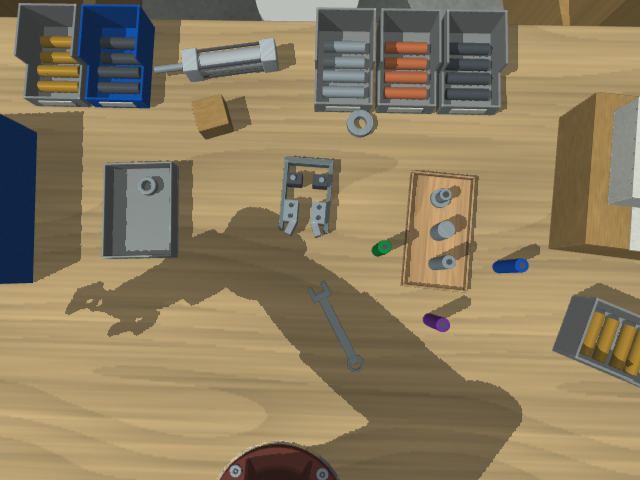

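View pics/side0.png

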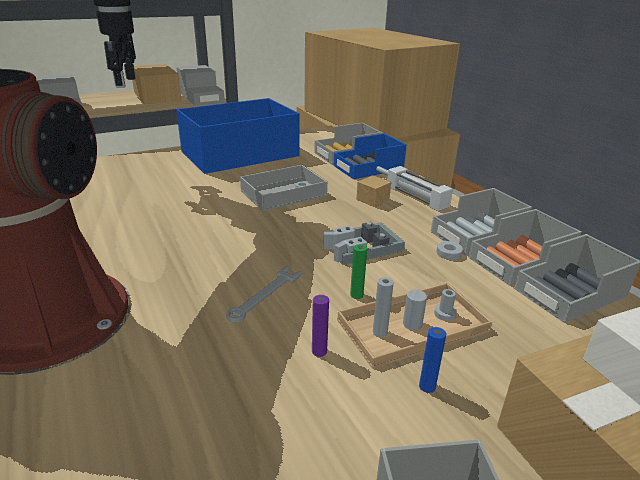

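```bash
cat > h.py <<'E'
from station import r
import cv2, numpy as np
from scipy.spatial.transform import Rotation as R
np.set_printoptions(precision=4,suppress=True)
C={n:r.camera_model(n) for n in ("side","top")}
def Rm(n): return R.from_rotvec(C[n]["rotation"]).as_matrix()
def f(n): return 240/np.tan(np.radians(C[n]["vfov"])/2)
def w(n,p): return C[n]["eye"]+Rm(n)@np.array(p)
def proj(n,P):
    q=Rm(n).T@(np.array(P)-C[n]["eye"]); return f(n)*q[0]/q[2]+C[n]["cx"], f(n)*q[1]/q[2]+C[n]["cy"]
def ray(n,u,v):
    d=Rm(n)@np.array([(u-C[n]["cx"])/f(n),(v-C[n]["cy"])/f(n),1]); return C[n]["eye"],d
def atz(n,u,v,z):
    e,d=ray(n,u,v); return e+d*(z-e[2])/d[2]
def tri(ut,us):
    e1,d1=ray("top",*ut); e2,d2=ray("side",*us)
    A=np.c_[d1,-d2]; s=np.linalg.lstsq(A,e2-e1,rcond=None)[0]
    a=e1+d1*s[0]; b=e2+d2*s[1]; return (a+b)/2, np.linalg.norm(a-b)
E
python3 - <<'E'
from h import *
for t in ("pin","plug","bush","tray","bin","gauge","mouth","go","track","collar"):
  for n in ("top","side"):
    try:
      for d in r.place_of(t,n)[:4]:
        P=w(n,d["point"]); print(t,n,round(d["confidence"],2),P,np.round(proj(n,P)))
    except Exception as e: print(t,n,e)
print(r.sense()["time"])
E
```

```text
pin top 0.97 [ 0.4604 -0.4074 -0.005 ] [498. 268.]
pin top 0.77 [ 0.4686 -0.2834 -0.    ] [434. 261.]
pin top 0.64 [ 0.363  -0.2771  0.0008] [430. 317.]
pin top 0.46 [ 0.4869 -0.1748 -0.0052] [377. 250.]
pin side 0.89 [ 0.4863 -0.1762  0.003 ] [356. 295.]
pin side 0.83 [ 0.4636 -0.4033  0.0044] [427. 385.]
pin side 0.81 [ 0.3629 -0.2719 -0.0015] [320. 352.]
pin side 0.75 [ 0.4689 -0.281   0.0056] [381. 332.]
plug top 0.91 [ 0.5262 -0.2856  0.0032] [436. 231.]
plug top 0.52 [ 0.5913 -0.2917  0.0042] [439. 198.]
plug side 0.96 [ 0.5232 -0.2926  0.0103] [413. 324.]
bush top 0.73 [ 0.59   -0.2892  0.0051] [438. 198.]
bush side 0.83 [ 0.5917 -0.2916  0.0039] [445. 315.]
tray top 0.77 [ 0.5242 -0.2891  0.0055] [438. 232.]
tray side 0.6 [ 0.5261 -0.2884  0.0004] [413. 327.]
bin top 0.86 [0.5508 0.2789 0.004 ] [144. 211.]
bin side 0.94 [0.5463 0.2764 0.0008] [283. 194.]
gauge top 0.93 [ 0.5623 -0.029  -0.0027] [302. 210.]
gauge side 0.83 [ 0.5647 -0.0351 -0.0002] [353. 250.]
mouth top 0.65 [ 0.5077 -0.0324  0.    ] [303. 238.]
mouth side 0.59 [ 0.5101 -0.0299  0.0013] [328. 254.]
go top 0.8 [ 0.5499 -0.0378 -0.0006] [307. 216.]
go side 0.95 [ 0.5537 -0.0327  0.0041] [348. 249.]
track top 0.75 [ 0.602  -0.0372  0.    ] [307. 189.]
track side 0.72 [ 0.5985 -0.0355  0.0018] [367. 246.]
collar side 0.46 [0.5981 0.2717 0.0029] [302. 191.]
collar side 0.42 [ 0.5612 -0.0346 -0.0001] [351. 250.]
1.1
```

Both pictures show four pin-shaped parts. In top-view pixels they are: green (382,247), blue (510,266), purple (436,323), and plain grey in the tray (448,263). Also in the tray are the plug (443,231) and the bush (441,197). The grey one at (448,263) top and (384,308) side is the tallest in the tray, so I take that as the pin. Next I'll check it in a close crop and measure the gauge.

```bash
python3 - <<'E'
import cv2, numpy as np
t=cv2.imread("pics/top0.png"); s=cv2.imread("pics/side0.png")
a=cv2.resize(t[140:250,260:360],None,fx=5,fy=5,interpolation=cv2.INTER_CUBIC)
cv2.imwrite("pics/gauge_t.png",a)
b=cv2.resize(t[165:295,395:485],None,fx=4,fy=4,interpolation=cv2.INTER_CUBIC)
c=cv2.resize(s[260:375,330:500],None,fx=4,fy=4,interpolation=cv2.INTER_CUBIC)
H=max(b.shape[0],c.shape[0]); 
o=np.zeros((520,b.shape[1]+410,3),np.uint8); o[:b.shape[0],:b.shape[1]]=b; o[:460,b.shape[1]:]=c[:,:410]
cv2.imwrite("pics/tray_crop.png",o)
cv2.imwrite("pics/bin_crop.png",cv2.resize(t[150:270,95:190],None,fx=5,fy=4.9,interpolation=cv2.INTER_CUBIC))
E
```

```text
(no output)
```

View pics/gauge_t.png

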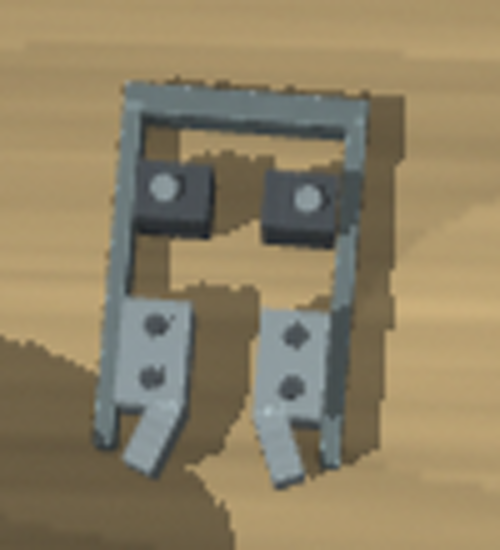

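View pics/tray_crop.png

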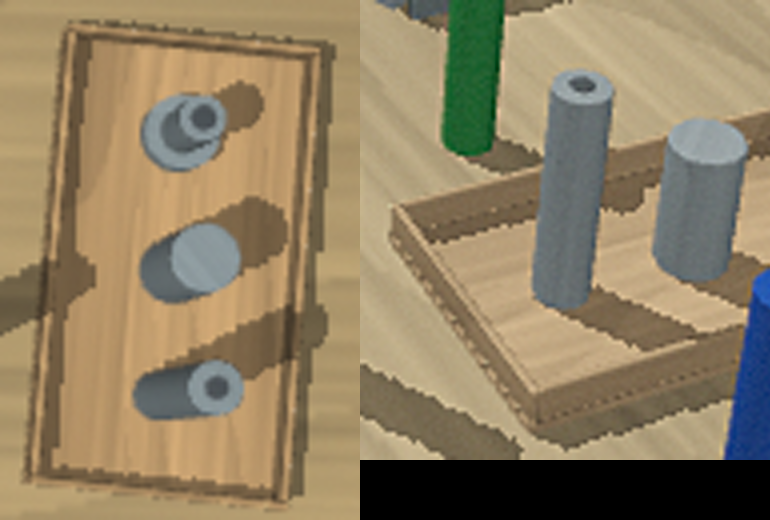

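```bash
python3 - <<'E'
from h import *
from scipy.optimize import least_squares
def px(c): return ((c[0]+.5)/5+260-.5,(c[1]+.5)/5+140-.5)
pts=[((10,13),(192,303)),((-30,13),(187,403)),((10,-13),(261,309)),((-30,-13),(256,409))]
W=[(m,atz("top",*px(c),.035)) for m,c in pts]
for m,P in W: print(m,P)
def res(p):
    c,s=np.cos(p[2]),np.sin(p[2]); o=[]
    for m,P in W:
        x,y=m[0]/1e3,m[1]/1e3; o+= [p[0]+c*x-s*y-P[0],p[1]+s*x+c*y-P[1]]
    return o
q=least_squares(res,[.56,-.033,0]); print(q.x,np.degrees(q.x[2]),np.array(q.fun)*1e3)
g=q.x;c,s=np.cos(g[2]),np.sin(g[2])
def tog(P): d=P[:2]-g[:2]; return np.array([c*d[0]+s*d[1],-s*d[0]+c*d[1]])*1e3
for n,cr,z in [("nogoL front",(172,228),.034),("nogoL frontin",(212,228),.034),("nogoR front",(300,235),.034),("nogoR in",(264,233),.034),("nogoR bottom",(300,247),0),("L in back",(213,167),.034),("xbar FL",(125,83),.035),("xbar FR",(368,98),.035),("mouthL",(124,460),.035),("mouthL in",(155,478),.035),("mouthR in",(278,488),.035),("bar front",(250,122),.022)]:
    print(n,tog(atz("top",*px(cr),z)))
# pin
def pt(c): return ((c[0]+.5)/4+395-.5,(c[1]+.5)/4+165-.5)
def ps(c): return ((c[0]-360+.5)/4+330-.5,(c[1]+.5)/4+260-.5)
print("pin top",tri(pt((216,387)),ps((582,88))), atz("top",*pt((216,387)),.104))
print("pin foot z .004 top", atz("top",*pt((163,393)),.004))
print("plug top",tri(pt((206,257)),ps((708,140))))
print("bush top",atz("top",*pt((203,119)),.049))
# project known
E
```

```text
(10, 13) [ 0.5741 -0.0221  0.035 ]
(-30, 13) [ 0.5365 -0.0214  0.035 ]
(10, -13) [ 0.5725 -0.0479  0.035 ]
(-30, -13) [ 0.5349 -0.0471  0.035 ]
[ 0.5645 -0.035  -0.0322] -1.8426634441671845 [ 0.7812 -0.2046 -1.5424  0.4236  1.5632 -0.37   -0.802   0.151 ]
nogoL front [37.3712 22.5641]
nogoL frontin [38.2188  7.5762]
nogoR front [ 37.4244 -25.5141]
nogoR in [ 37.4213 -12.0065]
nogoR bottom [ 39.8299 -25.1881]
L in back [61.4748  8.6726]
xbar FL [91.5627 43.8036]
xbar FR [ 90.8469 -47.9372]
mouthL [-51.0816  34.6161]
mouthL in [-57.0996  22.6781]
mouthR in [-58.1244 -23.0637]
bar front [82.6099 -3.623 ]
pin top (array([ 0.4646, -0.2816,  0.1045]), np.float64(8.432460203269026e-05)) [ 0.4646 -0.2817  0.104 ]
pin foot z .004 top [ 0.4657 -0.2852  0.004 ]
plug top (array([ 0.524 , -0.2883,  0.0657]), np.float64(0.0004710362415070315))
bush top [ 0.5891 -0.2915  0.049 ]
```

View pics/bin_crop.png

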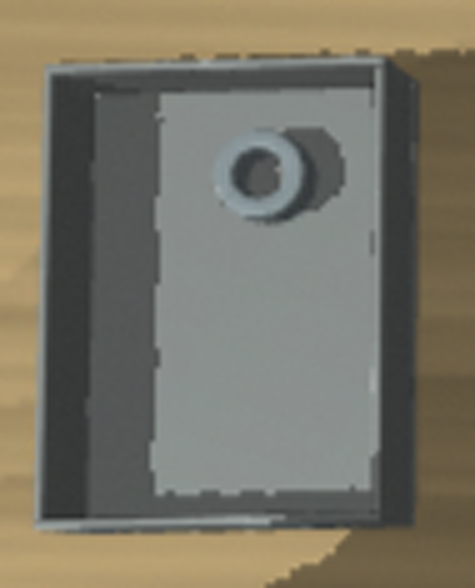

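The crop shows the pin in the tray: tall plain grey, top centre at about (449,262) top and (385,281) side, triangulated top height 0.1045 m. The plug and bush stand behind it along +x. The gauge origin is near (0.564,-0.035) with a yaw of about -2°. The no-go face is at about x = 38 mm of the gauge. I'll now turn the jaws across world y and move to a point above the pin.

play_rows(deltas="-1 0.9 -1 0 0.063; -1 0.9 -1 0 0.063; -1 0.9 -1 0 0.063; -1 0.9 -1 0 0.063; -1 0.9 -1 0 0.063; -1 0.9 -1 0 0.063; -1 0.9 -1 0 0.063; -1 0.9 -1 0 0.063; -1 0.9 -1 0 0.063")

```text
time: 2.0
position: [0.4765, 0.2942, 0.2532]
tcp_rot: [-0.06, -3.141, -0.0]
wrist_force: [-0.7, 0.5, -0.2]
opening: 0.0854
```

play_rows(deltas="-1 0 -1 0 0; -1 0 -1 0 0; -1 0 -1 0 0; -1 0 -1 0 0; -1 0 -1 0 0; -1 0 -1 0 0; -1 0 -1 0 0")

```text
time: 2.7
position: [0.4759, 0.0451, 0.2536]
tcp_rot: [0.058, 3.141, 0.001]
wrist_force: [0.0, -0.5, -0.2]
opening: 0.0858
```

play_rows(deltas="-1 -0.04 -1 0 0; -1 -0.04 -1 0 0; -1 -0.04 -1 0 0; -1 -0.04 -1 0 0; -1 -0.04 -1 0 0; -1 -0.04 -1 0 0; -1 -0.04 -1 0 0; -1 -0.04 -1 0 0")

```text
time: 3.5
position: [0.4668, -0.203, 0.2534]
tcp_rot: [0.052, 3.141, 0.001]
wrist_force: [0.1, 0.0, -0.0]
opening: 0.0853
```

play_rows(deltas="-1 -0.005 -0.318 -0.2 0; -1 -0.005 -0.318 -0.2 0; -1 -0.005 -0.318 -0.2 0; -1 -0.005 -0.318 -0.2 0; -1 -0.005 -0.318 -0.45 0; -1 -0.005 -0.318 -0.45 0; -1 -0.005 -0.318 -0.45 0")

```text
time: 4.2
position: [0.4644, -0.2821, 0.1395]
tcp_rot: [-0.053, -3.139, -0.004]
wrist_force: [-0.6, 0.3, 0.3]
opening: 0.0857
```

```bash
python3 - <<'E'
from h import *
for n in ("top","side"):
    im=r.read_camera(n)[:,:,::-1]; cv2.imwrite(f"pics/{n}1.png",im)
    if n=="side": cv2.imwrite("pics/s1c.png",cv2.resize(im[200:380,300:500],None,fx=3,fy=3))
    else: cv2.imwrite("pics/t1c.png",cv2.resize(im[160:310,380:530],None,fx=4,fy=4))
E
```

```text
(no output)
```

View pics/s1c.png

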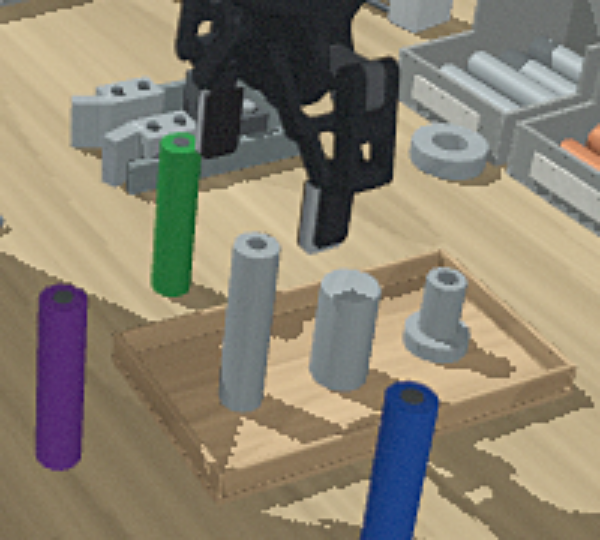

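View pics/t1c.png

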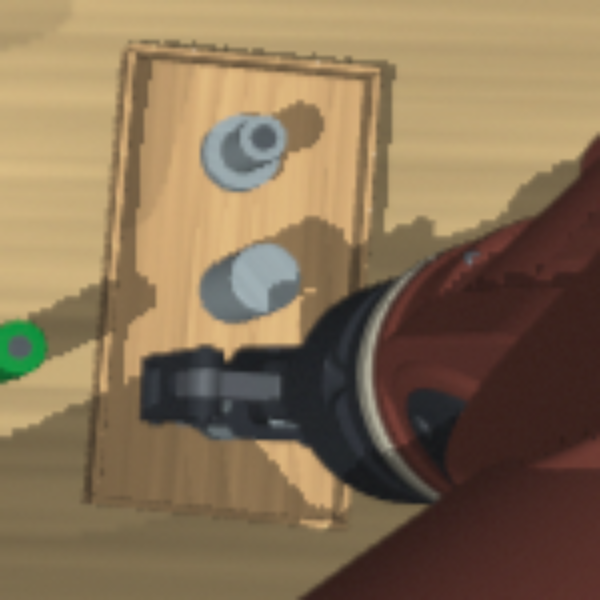

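The side view shows the open fingers on either side of the pin axis and clear of the plug. The tool is at the triangulated pin position, so I'll go down and grip.

play_rows(deltas="-1 0.003 0 -0.1 0; -1 0.003 0 -0.2 0; -1 0.003 0 -0.232 0; -1 0.003 0 -0.232 0; -1 0.003 0 -0.232 0; 1 0.003 0 -0.232 0; 1 0.003 0 -0.232 0; 1 0.003 0 -0.232 0; 1 0.003 0 -0.232 0; 1 0.003 0 -0.232 0; 1 0.003 0 -0.232 0; 1 0.003 0 -0.232 0; 1 0.003 0 -0.232 0; 1 0.003 0 -0.232 0; 1 0.003 0 -0.232 0")

```text
time: 5.8
position: [0.4658, -0.2846, 0.0831]
tcp_rot: [0.056, 3.141, -0.0]
wrist_force: [-0.8, 0.8, 5.4]
opening: 0.0228
```

```bash
python3 - <<'E'
from h import *
s=r.sense(); print(s)
im=r.read_camera("side")[:,:,::-1]; cv2.imwrite("pics/s2.png",im); cv2.imwrite("pics/s2c.png",cv2.resize(im[200:380,300:500],None,fx=3,fy=3))
E
```

```text
{'time': 5.8, 'joint_pos': array([-0.7883, -0.0199, -0.3404,  1.25  ,  0.0002, -0.7524]), 'joint_vel': array([ 0.0003,  0.0007, -0.0011,  0.0004,  0.0002,  0.0006]), 'tau': array([ -0.6097, -45.5934,  46.9856,  -0.5764,  -0.2519,  -0.0019]), 'position': array([ 0.4658, -0.2846,  0.0831]), 'tcp_rot': array([ 0.0563,  3.1407, -0.0002]), 'wrist_force': array([-0.7626,  0.8316,  5.4059]), 'ft_torque': array([ 0.3281,  0.0788, -0.0057]), 'opening': 0.02275091558910739}
```

View pics/s2c.png

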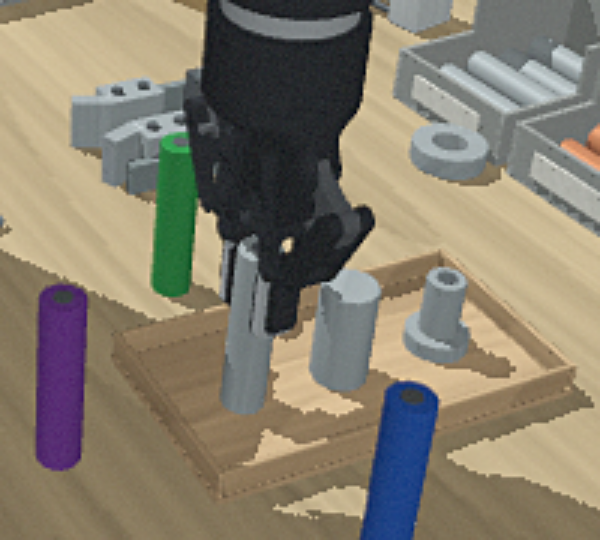

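Opening reads 22.8 mm against the 24 mm pin, and the picture shows the pin between the pads at crop (250,300). I'll lift it high enough to clear the green look-alike on the way.

play_rows(deltas="1 0 0 0.1 0; 1 0 0 0.3 0; 1 0 0 0.6 0; 1 0 0 0.6 0; 1 0 0 0.6 0; 1 0 0 0.6 0")

```text
time: 6.45
position: [0.4654, -0.2844, 0.2313]
tcp_rot: [-0.057, -3.14, -0.002]
wrist_force: [-0.4, 0.2, -5.5]
opening: 0.023
```

play_rows(deltas="1 0.03 0.15 0 0; 1 0.03 0.3 0 0; 1 0.03 0.45 0 0; 1 0.03 0.6 0 0; 1 0.03 0.75 0 0; 1 0.03 0.9 0 0; 1 0.03 1 0 0; 1 0.03 1 0 0; 1 0.03 1 0 0; 1 0.03 1 0 0")

```text
time: 7.45
position: [0.4726, -0.035, 0.2312]
tcp_rot: [-0.057, -3.139, -0.001]
wrist_force: [-0.3, 0.4, -4.8]
opening: 0.0226
```

```bash
python3 - <<'E'
from h import *
s=r.sense(); print(s)
for n in ("side","top"):
    im=r.read_camera(n)[:,:,::-1]; cv2.imwrite(f"pics/{n}3.png",im)
E
```

```text
{'time': 7.45, 'joint_pos': array([-0.3508, -0.2847, -0.3103,  1.5475, -0.0002, -0.3143]), 'joint_vel': array([-0.0091, -0.0025,  0.0126,  0.0049,  0.0011,  0.0035]), 'tau': array([  0.8855, -38.2082,  52.5013,   0.064 ,   0.0334,   0.0019]), 'position': array([ 0.4726, -0.035 ,  0.2312]), 'tcp_rot': array([-0.0574, -3.1388, -0.0009]), 'wrist_force': array([-0.3298,  0.3693, -4.8225]), 'ft_torque': array([-0.0565,  0.0278,  0.0154]), 'opening': 0.022629602643160725}
```

View pics/side3.png

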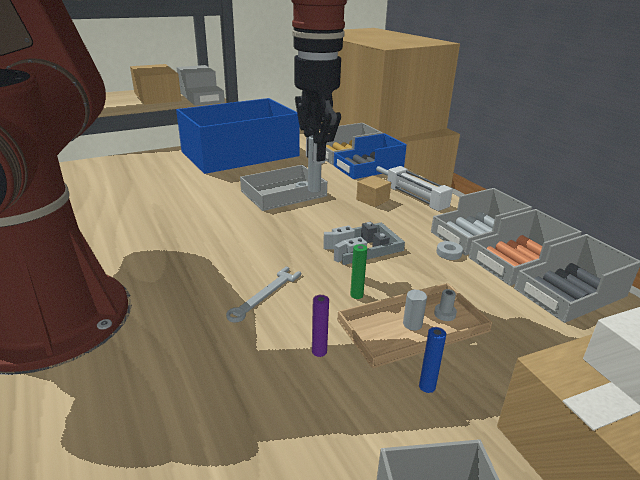

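View pics/top3.png

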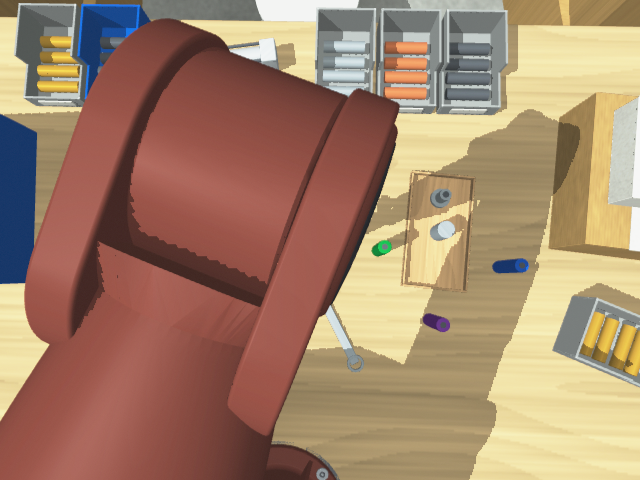

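play_rows(deltas="1 0 0.012 -0.15 0; 1 0 0.012 -0.3 0; 1 0 0.012 -0.45 0; 1 0 0.012 -0.5 0; 1 0 0.012 -0.5 0; 1 0 0.012 -0.5 0; 1 0 0.012 -0.5 0")

```text
time: 8.25
position: [0.4744, -0.0322, 0.1101]
tcp_rot: [0.057, 3.138, -0.002]
wrist_force: [0.2, 0.6, -3.6]
opening: 0.023
```

```bash
python3 - <<'E'
from h import *
s=r.sense(); p=s["position"]; print(p,s["wrist_force"])
im=r.read_camera("side")[:,:,::-1].copy(); cv2.imwrite("pics/s4.png",im)
for t in ("pin","gauge","mouth"):
    for d in r.place_of(t,"side")[:4]: P=w("side",d["point"]); print(t,d["confidence"],P)
# predicted pin foot from grasp offset
print(proj("side",p+[0,0,-.079]),proj("side",p+[0,0,.021]))
cv2.imwrite("pics/s4c.png",cv2.resize(im[150:290,270:430],None,fx=4.5,fy=4.2,interpolation=cv2.INTER_CUBIC))
E
```

```text
[ 0.4744 -0.0322  0.1101] [ 0.199   0.624  -3.6395]
pin 0.96 [ 0.4856 -0.175   0.0045]
pin 0.96 [ 0.363  -0.2727  0.0014]
pin 0.9 [ 0.4737 -0.0319  0.0284]
pin 0.58 [ 0.4632 -0.4001  0.0011]
gauge 0.83 [ 0.561  -0.0364  0.0019]
mouth 0.94 [ 0.5085 -0.0302 -0.0004]
(np.float64(313.48912663583656), np.float64(246.00475463526155)) (np.float64(314.4096609611525), np.float64(199.8081088574989))
```

View pics/s4c.png

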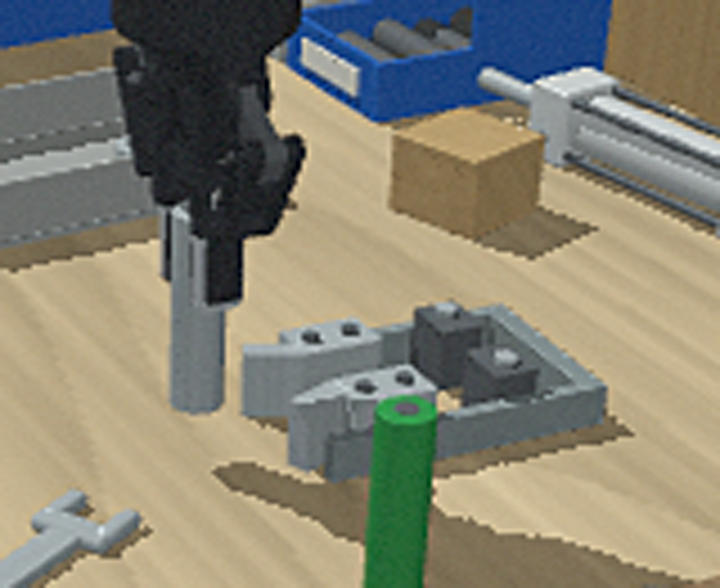

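The pin hangs upright, with its foot at side pixel (313.8,245.7) against a prediction of (313.5,246.0), so its foot is at about z = 31 mm. Before entering, I'll refine the gauge yaw with more corners.

```bash
python3 - <<'E'
from h import *
from scipy.optimize import least_squares
im=cv2.imread("pics/top0.png"); 
a=cv2.resize(im[150:245,270:345],None,fx=8,fy=6.3,interpolation=cv2.INTER_CUBIC); cv2.imwrite("pics/g8.png",a)
def px(c): return ((c[0]+.5)/5+260-.5,(c[1]+.5)/5+140-.5)
obs=[((10,13,35),(192,303)),((-30,13,35),(187,403)),((10,-13,35),(261,309)),((-30,-13,35),(256,409)),
((-55,23,35),(155,478)),((-55,-23,35),(278,488)),((96,47,35),(125,83)),((96,-47,35),(368,98))]
def pp(p,m):
    c,s=np.cos(p[2]),np.sin(p[2]); x,y,z=np.array(m)/1e3
    return proj("top",[p[0]+c*x-s*y,p[1]+s*x+c*y,z])
def res(p): return np.ravel([np.array(pp(p,m))-px(c) for m,c in obs])
q=least_squares(res,[.564,-.035,-.04],loss="soft_l1",f_scale=.5); print(q.x,np.degrees(q.x[2])); print(q.fun.reshape(-1,2))
E
```

```text
[ 0.5626 -0.0354 -0.042 ] -2.407710583932046
[[ 0.3673  0.5218]
 [-0.2206  1.745 ]
 [ 0.4611  0.2459]
 [-0.0666  1.4919]
 [-0.1951 -0.2642]
 [-0.0403 -0.5633]
 [-0.8316 -1.6241]
 [ 0.3386 -1.4558]]
```

View pics/g8.png

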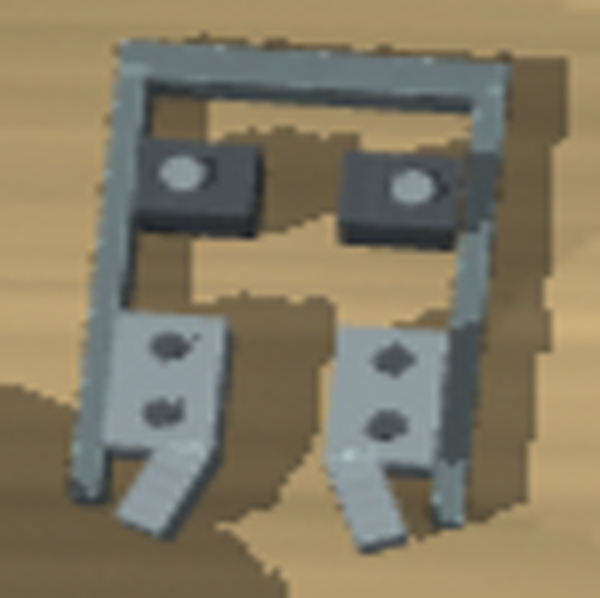

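```bash
python3 - <<'E'
from h import *
from scipy.optimize import least_squares
def px(c): return ((c[0]+.5)/8+270-.5,(c[1]+.5)/6.3+150-.5)
obs=[((10,13,35),(230,320)),((10,-13,35),(338,328)),((-30,-13,35),(328,458)),((-30,13,35),(213,447)),
((-55,23,35),(165,537)),((-55,-23,35),(360,551)),((96,47,22),(120,42)),((96,-47,22),(510,60)),((84,-35,22),(472,101))]
def pp(p,m):
    c,s=np.cos(p[2]),np.sin(p[2]); x,y,z=np.array(m)/1e3
    return proj("top",[p[0]+c*x-s*y,p[1]+s*x+c*y,z])
def res(p): return np.ravel([np.array(pp(p,m))-px(c) for m,c in obs])
q=least_squares(res,[.564,-.035,-.04],loss="soft_l1",f_scale=.5); print(q.x,np.degrees(q.x[2])); print(q.fun.reshape(-1,2))
p=q.x; c,s=np.cos(p[2]),np.sin(p[2])
for cr in [(138,213),(258,232),(340,238),(455,243)]:
    for z in (.034,):
        P=atz("top",*px(cr),z)[:2]-p[:2]; print(cr,(c*P[0]+s*P[1])*1e3,(-s*P[0]+c*P[1])*1e3)
for X in (-.09,-.06,-.03,-.01,.01,.02,.03): print(X,p[0]+c*X,p[1]+s*X)
E
```

```text
[ 0.5631 -0.035  -0.0508] -2.9084257273803784
[[-0.0856  0.0536]
 [ 0.298  -0.1723]
 [-0.168   0.4234]
 [ 0.2637  1.1017]
 [-0.2247 -0.2503]
 [ 0.1357 -0.5568]
 [ 0.0602 -0.1775]
 [ 0.2816  0.5096]
 [-1.7188 -0.309 ]]
(138, 213) 40.799833614952 37.117265152644684
(258, 232) 37.188726120895616 8.558514474072881
(340, 238) 36.82647550063869 -10.743559282977362
(455, 243) 37.34523576889616 -37.688790678493504
-0.09 0.47317761317712403 -0.03043603819150508
-0.06 0.5031389703677798 -0.0319582324281063
-0.03 0.5331003275584355 -0.03348042666470751
-0.01 0.5530745656855394 -0.034495222822441655
0.01 0.5730488038126431 -0.0355100189801758
0.02 0.5830359228761951 -0.03601741705904287
0.03 0.593023041939747 -0.03652481513790994
```

Nine corners fit within about 0.5 px: gauge origin (0.5631,-0.0350), yaw -2.9°, with the no-go stop for the pin expected near x = 0.594 to 0.597 in the world. I'll lower the pin before the mouth.

play_rows(deltas="1 0 0.007 -0.05 0; 1 0 0.007 -0.095 0; 1 0 0.007 -0.095 0; 1 0 0.007 -0.095 0; 1 0.03 0.0055 -0.095 0; 1 0.06 0.004 -0.095 0; 1 0.09 0.0024 -0.095 0; 1 0.12 0.001 -0.095 0; 1 0.12 0.001 -0.095 0; 1 0.12 0.001 -0.095 0")

```text
time: 9.45
position: [0.5031, -0.0312, 0.0839]
tcp_rot: [-0.056, -3.14, -0.0]
wrist_force: [0.2, 0.1, -4.2]
opening: 0.0226
```

```bash
python3 - <<'E'
from h import *
s=r.sense(); p=s["position"]; print(p,s["wrist_force"],s["ft_torque"])
im=r.read_camera("side")[:,:,::-1].copy(); cv2.imwrite("pics/s5.png",im)
print(proj("side",p+[0,0,-.079]))
cv2.imwrite("pics/s5c.png",cv2.resize(im[190:270,290:430],None,fx=5.6,fy=5.6,interpolation=cv2.INTER_CUBIC))
E
```

```text
[ 0.5031 -0.0312  0.0839] [ 0.2163  0.1149 -4.241 ] [0.0048 0.0361 0.0116]
(np.float64(325.6532514914013), np.float64(253.81751603144312))
```

View pics/s5c.png

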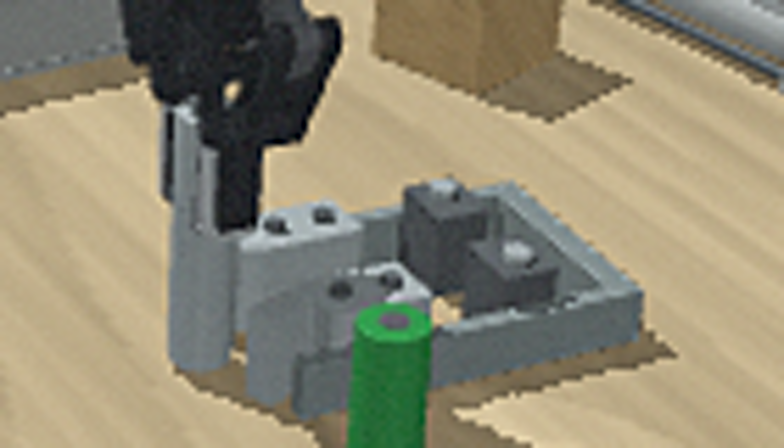

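The pin stands before the mouth at gauge x of about -60 mm, foot about 5 mm up, and the wrist reads only the pin's weight. I'll creep in with force checks.

play_rows(deltas="1 0.02 -0.003 0 0; 1 0.04 -0.004 0 0; 1 0.06 -0.005 0 0; 1 0.08 -0.006 0 0; 1 0.09 -0.006 0 0; 1 0.1 -0.007 0 0; 1 0.1 -0.007 0 0; 1 0.1 -0.007 0 0")

```text
time: 10.3
position: [0.528, -0.033, 0.084]
tcp_rot: [-0.056, -3.141, -0.0]
wrist_force: [-0.5, 0.3, -4.7]
opening: 0.0229
```

```bash
python3 - <<'E'
from h import *
s=r.sense(); print(s["position"],s["wrist_force"],s["ft_torque"])
E
```

```text
[ 0.528 -0.033  0.084] [-0.5378  0.3141 -4.7101] [-0.0088  0.0448 -0.0053]
```

play_rows(deltas="1 0.005 0 0 0; 1 0.01 0 0 0; 1 0.015 0 0 0; 1 0.02 -0.001 0 0; 1 0.02 -0.001 0 0")

```text
time: 10.8
position: [0.5333, -0.0333, 0.0841]
tcp_rot: [0.057, 3.141, 0.0]
wrist_force: [-0.4, -0.5, -4.5]
opening: 0.0224
```

play_rows(deltas="1 0.005 0 0 0; 1 0.01 0 0 0; 1 0.015 0 0 0; 1 0.02 -0.001 0 0; 1 0.02 -0.001 0 0")

```text
time: 11.3
position: [0.5383, -0.0335, 0.0841]
tcp_rot: [0.056, 3.141, 0.0]
wrist_force: [0.7, 0.3, -3.9]
opening: 0.0225
```

play_rows(deltas="1 0.006 0 0 0; 1 0.012 -0.001 0 0; 1 0.018 -0.001 0 0; 1 0.024 -0.001 0 0; 1 0.03 -0.002 0 0; 1 0.03 -0.002 0 0")

```text
time: 11.9
position: [0.5458, -0.034, 0.084]
tcp_rot: [0.056, 3.141, 0.001]
wrist_force: [0.6, 1.3, -4.5]
opening: 0.0226
```

play_rows(deltas="1 0.006 0 0 0; 1 0.012 -0.001 0 0; 1 0.018 -0.001 0 0; 1 0.024 -0.001 0 0; 1 0.03 -0.002 0 0; 1 0.03 -0.002 0 0")

```text
time: 12.5
position: [0.5533, -0.0344, 0.084]
tcp_rot: [0.056, 3.141, 0.001]
wrist_force: [-0.1, 3.0, -4.0]
opening: 0.0227
```

```bash
python3 - <<'E'
from h import *
s=r.sense(); print(s["position"],s["wrist_force"],s["ft_torque"])
im=r.read_camera("side")[:,:,::-1].copy(); cv2.imwrite("pics/s6.png",im)
cv2.imwrite("pics/s6c.png",cv2.resize(im[190:270,290:430],None,fx=5.6,fy=5.6,interpolation=cv2.INTER_CUBIC))
E
```

```text
[ 0.5533 -0.0344  0.084 ] [-0.1313  2.9785 -4.0013] [0.5774 0.0094 0.0352]
```

View pics/s6c.png

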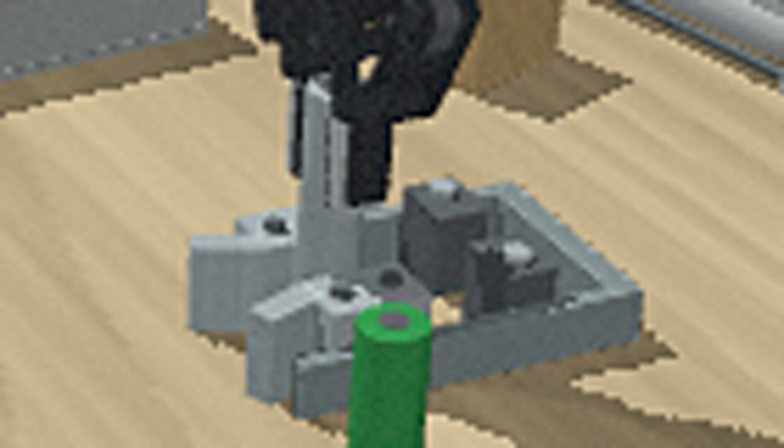

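The pin is in the go gap, with a light +3 N sideways load from the -y jaw. I'll ease it toward +y.

play_rows(deltas="1 0 0.001 0 0; 1 0 0.002 0 0; 1 0 0.003 0 0; 1 0 0.003 0 0")

```text
time: 12.95
position: [0.5532, -0.034, 0.0842]
tcp_rot: [0.057, 3.141, -0.001]
wrist_force: [-0.3, 0.8, -4.2]
opening: 0.0226
```

play_rows(deltas="1 0 0.002 0 0; 1 0.006 0.002 0 0; 1 0.012 0.001 0 0; 1 0.018 0.001 0 0; 1 0.024 0.001 0 0; 1 0.03 0.001 0 0; 1 0.03 0.001 0 0")

```text
time: 13.65
position: [0.5608, -0.0336, 0.0841]
tcp_rot: [0.056, 3.141, 0.0]
wrist_force: [-0.3, -0.3, -3.9]
opening: 0.0226
```

play_rows(deltas="1 0.006 0 0 0; 1 0.012 0 0 0; 1 0.018 -0.001 0 0; 1 0.024 -0.001 0 0; 1 0.03 -0.001 0 0; 1 0.03 -0.001 0 0")

```text
time: 14.25
position: [0.5683, -0.0338, 0.0841]
tcp_rot: [0.056, 3.141, 0.0]
wrist_force: [-0.8, 0.0, -4.8]
opening: 0.0229
```

play_rows(deltas="1 0.008 0 0 0; 1 0.016 -0.001 0 0; 1 0.024 -0.001 0 0; 1 0.032 -0.001 0 0; 1 0.04 -0.002 0 0; 1 0.04 -0.002 0 0")

```text
time: 14.85
position: [0.5784, -0.0343, 0.0841]
tcp_rot: [0.056, 3.141, 0.0]
wrist_force: [0.5, -0.1, -3.0]
opening: 0.0226
```

play_rows(deltas="1 0.006 0 0 0; 1 0.012 -0.001 0 0; 1 0.018 -0.001 0 0; 1 0.024 -0.001 0 0; 1 0.03 -0.001 0 0; 1 0.03 -0.001 0 0")

```text
time: 15.45
position: [0.5858, -0.0346, 0.0841]
tcp_rot: [0.056, 3.141, 0.0]
wrist_force: [0.5, -0.9, -4.4]
opening: 0.0226
```

play_rows(deltas="1 0.003 0 0 0; 1 0.006 0 0 0; 1 0.009 0 0 0; 1 0.012 0 0 0; 1 0.012 0 0 0")

```text
time: 15.95
position: [0.5887, -0.0345, 0.0841]
tcp_rot: [0.056, 3.141, 0.0]
wrist_force: [0.3, 0.0, -4.6]
opening: 0.0222
```

play_rows(deltas="1 0.002 0 0 0; 1 0.004 0 0 0; 1 0.006 0 0 0; 1 0.006 0 0 0")

```text
time: 16.35
position: [0.5902, -0.0346, 0.0841]
tcp_rot: [0.056, 3.141, 0.0]
wrist_force: [1.2, -0.1, -4.9]
opening: 0.0227
```

play_rows(deltas="1 0.002 0 0 0; 1 0.004 0 0 0; 1 0.005 0 0 0; 1 0.005 0 0 0")

```text
time: 16.75
position: [0.5914, -0.0346, 0.0841]
tcp_rot: [0.056, 3.141, 0.0]
wrist_force: [-0.9, 0.7, -4.1]
opening: 0.0228
```

play_rows(deltas="1 0.002 0 0 0; 1 0.004 0 0 0; 1 0.004 0 0 0")

```text
time: 17.05
position: [0.5924, -0.0346, 0.0841]
tcp_rot: [0.056, 3.141, 0.0]
wrist_force: [-1.0, 0.8, -4.8]
opening: 0.0228
```

play_rows(deltas="1 0.002 0 0 0; 1 0.003 0 0 0; 1 0.003 0 0 0")

```text
time: 17.35
position: [0.5931, -0.0346, 0.0841]
tcp_rot: [0.056, 3.141, 0.0]
wrist_force: [-0.1, -0.5, -3.7]
opening: 0.0224
```

play_rows(deltas="1 0.002 0 0 0; 1 0.003 0 0 0; 1 0.003 0 0 0")

```text
time: 17.65
position: [0.5939, -0.0345, 0.0841]
tcp_rot: [0.056, 3.141, 0.0]
wrist_force: [-1.1, 0.0, -4.4]
opening: 0.0227
```

play_rows(deltas="1 0.002 0 0 0; 1 0.003 0 0 0; 1 0.003 0 0 0")

```text
time: 17.95
position: [0.5946, -0.0345, 0.0841]
tcp_rot: [-0.056, -3.141, -0.0]
wrist_force: [0.5, 0.3, -3.8]
opening: 0.0223
```

play_rows(deltas="1 0.002 0 0 0; 1 0.003 0 0 0; 1 0.003 0 0 0")

```text
time: 18.25
position: [0.5954, -0.0345, 0.0841]
tcp_rot: [0.057, 3.141, 0.0]
wrist_force: [0.4, -0.3, -4.0]
opening: 0.0224
```

play_rows(deltas="1 0.002 0 0 0; 1 0.003 0 0 0; 1 0.003 0 0 0")

```text
time: 18.55
position: [0.5961, -0.0345, 0.0841]
tcp_rot: [0.056, 3.141, 0.0]
wrist_force: [0.3, -0.9, -3.9]
opening: 0.0231
```

play_rows(deltas="1 0.002 0 0 0; 1 0.003 0 0 0; 1 0.003 0 0 0")

```text
time: 18.85
position: [0.5969, -0.0346, 0.0841]
tcp_rot: [-0.057, -3.141, -0.0]
wrist_force: [0.5, -0.3, -4.2]
opening: 0.0225
```

play_rows(deltas="1 0.002 0 0 0; 1 0.003 0 0 0; 1 0.003 0 0 0")

```text
time: 19.15
position: [0.5977, -0.0345, 0.0841]
tcp_rot: [0.056, 3.141, 0.0]
wrist_force: [0.4, 0.4, -4.6]
opening: 0.0221
```

```bash
python3 - <<'E'
from h import *
s=r.sense(); print(s["position"],s["wrist_force"],s["ft_torque"])
im=r.read_camera("side")[:,:,::-1].copy(); cv2.imwrite("pics/s7.png",im)
cv2.imwrite("pics/s7c.png",cv2.resize(im[190:270,290:430],None,fx=5.6,fy=5.6,interpolation=cv2.INTER_CUBIC))
E
```

```text
[ 0.5977 -0.0345  0.0841] [ 0.3554  0.4017 -4.5575] [0.0142 0.0331 0.0344]
```

View pics/s7c.png

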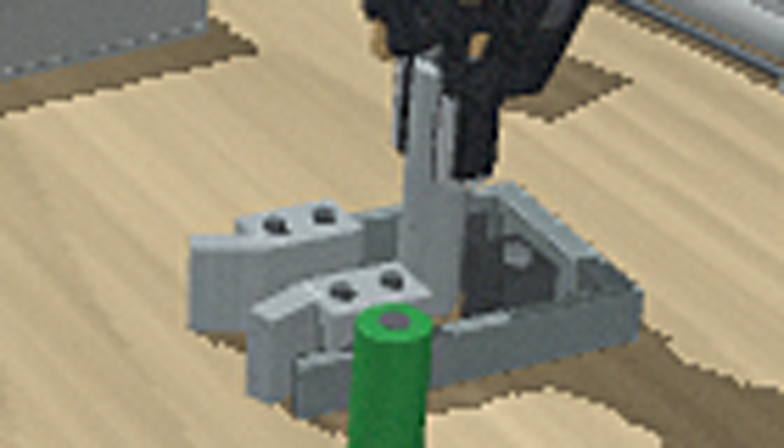

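The side crop shows the pin just in front of the dark no-go jaws, around crop (435,250), with no contact force yet. I'll continue in 0.75 mm steps.

play_rows(deltas="1 0.002 0 0 0; 1 0.003 0 0 0; 1 0.003 0 0 0")

```text
time: 19.5
position: [0.5982, -0.0346, 0.084]
tcp_rot: [-0.057, -3.141, 0.0]
wrist_force: [-0.8, 0.3, -4.1]
opening: 0.0226
```

play_rows(deltas="1 0.002 0 0 0; 1 0.003 0 0 0; 1 0.003 0 0 0")

```text
time: 19.8
position: [0.5988, -0.0346, 0.0839]
tcp_rot: [-0.057, -3.14, 0.0]
wrist_force: [-2.6, -1.7, -4.0]
opening: 0.0225
```

Contact is building (-2.6 N). I'll add small increments toward about 6 N.

play_rows(deltas="1 0.002 0 0 0; 1 0.002 0 0 0")

```text
time: 20.0
position: [0.5992, -0.0347, 0.0839]
tcp_rot: [-0.057, -3.14, 0.0]
wrist_force: [-4.4, -1.5, -3.0]
opening: 0.0226
```

```bash
python3 -c "
from h import *
s=r.sense(); print(s['position'],s['wrist_force'],s['ft_torque'])"
```

```text
[ 0.5992 -0.0347  0.0839] [-4.3652 -1.5159 -2.974 ] [-0.4351  1.2386  0.0342]
```

play_rows(deltas="1 0.001 -0.001 0 0; 1 0.002 -0.001 0 0; 1 0.002 -0.001 0 0")

```text
time: 20.3
position: [0.5995, -0.0349, 0.0838]
tcp_rot: [-0.057, -3.14, 0.0]
wrist_force: [-5.7, -1.5, -4.4]
opening: 0.0229
```

play_rows(deltas="1 0.001 -0.001 0 0; 1 0.001 -0.001 0 0; 1 0.001 -0.001 0 0; 1 0.001 -0.001 0 0; 1 0.001 -0.001 0 0; 1 0.001 -0.001 0 0")

```text
time: 20.9
position: [0.5998, -0.0351, 0.0837]
tcp_rot: [-0.057, -3.14, 0.0]
wrist_force: [-4.6, -2.6, -3.8]
opening: 0.0228
```

```bash
python3 - <<'E'
from h import *
s=r.sense(); print(s["position"],s["wrist_force"],s["ft_torque"])
im=r.read_camera("side")[:,:,::-1].copy(); cv2.imwrite("pics/s8.png",im)
cv2.imwrite("pics/s8c.png",cv2.resize(im[190:270,290:430],None,fx=5.6,fy=5.6,interpolation=cv2.INTER_CUBIC))
E
```

```text
[ 0.5998 -0.0351  0.0837] [-4.6492 -2.5722 -3.7908] [-0.5884  1.2826  0.0096]
```

View pics/s8c.png

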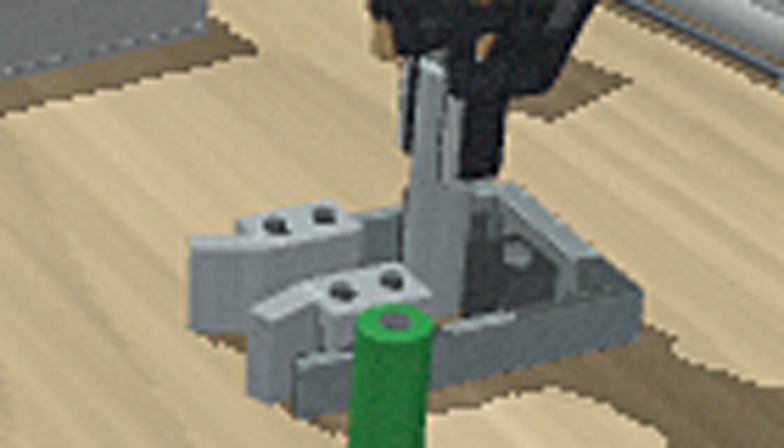

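play_rows(deltas="1 0 -0.001 0 0; 1 0 -0.002 0 0; 1 0.001 -0.002 0 0")

```text
time: 21.25
position: [0.6003, -0.0356, 0.0838]
tcp_rot: [-0.057, -3.14, 0.0]
wrist_force: [-4.6, -2.5, -4.8]
opening: 0.0228
```

play_rows(deltas="1 0.001 -0.001 0 0; 1 0.002 -0.002 0 0; 1 0.002 -0.002 0 0")

```text
time: 21.55
position: [0.6006, -0.0359, 0.0838]
tcp_rot: [-0.056, -3.14, -0.001]
wrist_force: [-5.6, -1.7, -3.8]
opening: 0.0229
```

Forces are now -5.6 N in x and settling into the wedge. I'll hold for a good second.

play_rows(deltas="1 0.001 -0.001 0 0; 1 0.001 -0.001 0 0; 1 0.001 -0.001 0 0; 1 0.001 -0.001 0 0; 1 0.001 -0.001 0 0; 1 0.001 -0.001 0 0")

```text
time: 22.15
position: [0.6007, -0.036, 0.0838]
tcp_rot: [-0.056, -3.14, -0.001]
wrist_force: [-6.2, 0.5, -2.7]
opening: 0.0228
```

play_rows(deltas="1 0 0 0 0; 1 0 0 0 0; 1 0 0 0 0; 1 0 0 0 0; 1 0 0 0 0; 1 0 0 0 0; 1 0 0 0 0")

```text
time: 22.85
position: [0.6007, -0.036, 0.0838]
tcp_rot: [-0.056, -3.14, -0.001]
wrist_force: [-6.8, -0.5, -3.8]
opening: 0.0229
```

```bash
python3 - <<'E'
from h import *
s=r.sense(); print(s["position"],s["wrist_force"],s["ft_torque"])
im=r.read_camera("side")[:,:,::-1].copy(); cv2.imwrite("pics/s9.png",im)
cv2.imwrite("pics/s9c.png",cv2.resize(im[190:270,290:430],None,fx=5.6,fy=5.6,interpolation=cv2.INTER_CUBIC))
for d in r.place_of("pin","side")[:4]: print(d["confidence"],w("side",d["point"]))
E
```

```text
[ 0.6007 -0.036   0.0838] [-6.7729 -0.5313 -3.848 ] [-0.1378  1.6829  0.0487]
0.82 [ 0.489  -0.1772  0.0037]
0.75 [ 0.3606 -0.2724 -0.0024]
0.67 [ 0.6015 -0.0347  0.0045]
0.63 [ 0.4641 -0.4053  0.0028]
```

View pics/s9c.png

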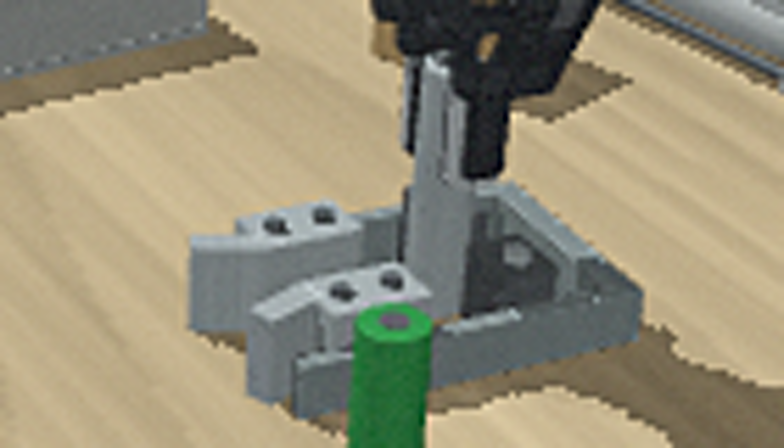

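The pin is wedged and stopped at gauge x of about 37.6 mm, held at 6.2 to 6.8 N with sideways force near 0 for over a second. Next I'll back off and lift, and compute the bin spot.

play_rows(deltas="1 -0.01 0 0 0; 1 -0.02 0 0 0; 1 -0.02 0 0 0; 1 -0.02 0 0.1 0; 1 -0.02 0 0.25 0; 1 -0.02 0 0.45 0; 1 -0.02 0 0.6 0; 1 -0.02 0 0.6 0; 1 -0.02 0 0.6 0")

```text
time: 23.85
position: [0.5972, -0.0364, 0.2349]
tcp_rot: [0.056, 3.139, -0.0]
wrist_force: [1.1, 0.6, -5.6]
opening: 0.0224
```

```bash
python3 - <<'E'
from h import *
def px(c): return ((c[0]+.5)/5+95-.5,(c[1]+.5)/4.9+150-.5)
c=[(47,65),(383,60),(380,522),(37,527)]
P=np.array([atz("top",*px(k),.04) for k in c]); print(P, P.mean(0), np.linalg.norm(P[0]-P[1]),np.linalg.norm(P[1]-P[2]))
print("collar",atz("top",*px((261,172)),.02))
m=P.mean(0); ax=(P[0]+P[1]-P[2]-P[3])[:2]; ax/=np.linalg.norm(ax); print("ax",ax,"target",m[:2]-.04*ax)
# check pin still in hand
s=r.sense(); print(s["position"],s["wrist_force"])
im=r.read_camera("side")[:,:,::-1].copy(); cv2.imwrite("pics/s10.png",im)
for d in r.place_of("pin","side")[:4]: print(d["confidence"],w("side",d["point"]))
E
```

```text
[[0.6353 0.3464 0.04  ]
 [0.6403 0.2187 0.04  ]
 [0.463  0.2094 0.04  ]
 [0.4575 0.3371 0.04  ]] [0.549  0.2779 0.04  ] 0.12772767715454425 0.17755800196544128
collar [0.5996 0.2705 0.02  ]
ax [0.9986 0.0522] target [0.5091 0.2758]
[ 0.5972 -0.0364  0.2349] [ 1.0723  0.6412 -5.5976]
0.73 [ 0.5961 -0.0329  0.1519]
0.68 [ 0.3625 -0.2718 -0.0001]
0.61 [ 0.4623 -0.3997  0.0022]
0.58 [ 0.4877 -0.1753  0.0056]
```

View pics/s10.png

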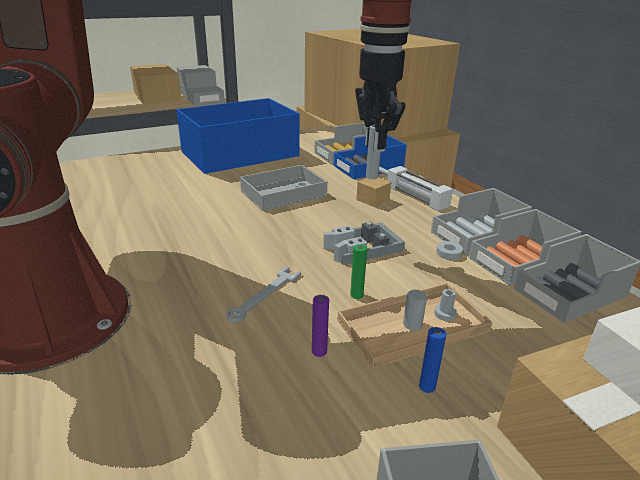

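Pin still upright in the hand at (373,150). Moving to the empty half of the bin, world (0.510,0.276).

play_rows(deltas="1 -0.05 0.15 0 0; 1 -0.1 0.3 0 0; 1 -0.15 0.45 0 0; 1 -0.2 0.6 0 0; 1 -0.25 0.75 0 0; 1 -0.3 0.9 0 0; 1 -0.348 1 0 0; 1 -0.348 1 0 0; 1 -0.348 1 0 0")

```text
time: 24.85
position: [0.5086, 0.2139, 0.2324]
tcp_rot: [-0.054, -3.139, 0.001]
wrist_force: [0.0, -0.6, -4.6]
opening: 0.0231
```

play_rows(deltas="1 0 0.15 0 0; 1 0 0.25 0 0; 1 0 0.25 0 0; 1 0 0.25 -0.15 0; 1 0 0.25 -0.3 0; 1 0 0.25 -0.4 0; 1 0 0.25 -0.4 0; 1 0 0.25 -0.4 0")

```text
time: 25.65
position: [0.5095, 0.2751, 0.1342]
tcp_rot: [-0.059, -3.14, 0.001]
wrist_force: [0.8, 0.4, -3.9]
opening: 0.0227
```

```bash
python3 - <<'E'
from h import *
s=r.sense(); print(s["position"],s["wrist_force"])
for n in ("side","top"):
    im=r.read_camera(n)[:,:,::-1].copy(); cv2.imwrite(f"pics/{n}11.png",im)
    if n=="side": cv2.imwrite("pics/s11c.png",cv2.resize(im[110:230,210:360],None,fx=5,fy=5,interpolation=cv2.INTER_CUBIC))
for d in r.place_of("pin","side")[:4]: print(d["confidence"],w("side",d["point"]))
E
```

```text
[0.5095 0.2751 0.1342] [ 0.8231  0.3537 -3.9334]
0.76 [ 0.3614 -0.2711 -0.0003]
0.63 [0.5077 0.2773 0.0509]
0.63 [ 0.4628 -0.4061  0.0043]
0.57 [ 0.4857 -0.1744  0.0061]
```

View pics/s11c.png

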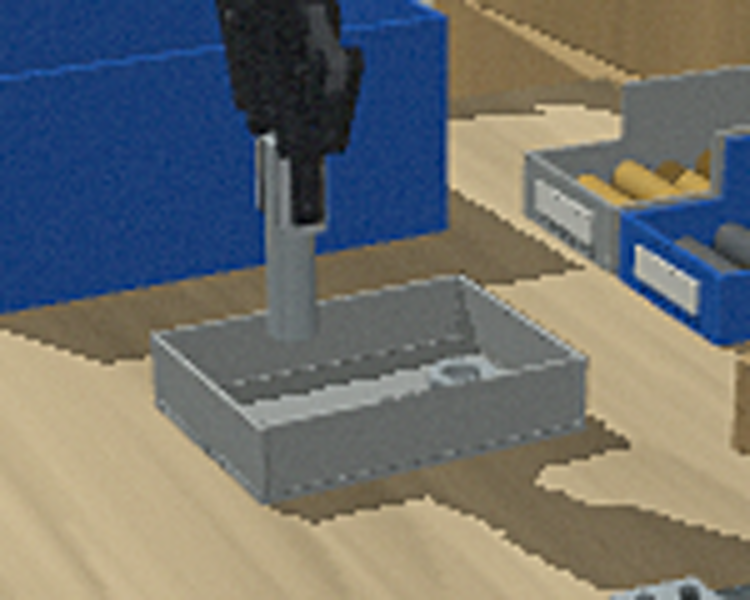

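The pin is over the empty bin half, foot at crop (293,335), with the collar clear at (470,370). I'll descend with force checks.

play_rows(deltas="1 0 0 -0.06 0; 1 0 0 -0.12 0; 1 0 0 -0.17 0; 1 0 0 -0.184 0; 1 0 0 -0.184 0; 1 0 0 -0.184 0")

```text
time: 26.4
position: [0.5095, 0.2763, 0.0883]
tcp_rot: [0.056, 3.141, 0.0]
wrist_force: [-0.1, 0.2, -4.5]
opening: 0.023
```

play_rows(deltas="1 0 0 -0.004 0; 1 0 0 -0.008 0; 1 0 0 -0.01 0; 1 0 0 -0.01 0")

```text
time: 26.8
position: [0.5094, 0.2762, 0.0856]
tcp_rot: [0.056, 3.141, 0.0]
wrist_force: [0.0, 0.3, -4.6]
opening: 0.0228
```

play_rows(deltas="1 0 0 -0.003 0; 1 0 0 -0.006 0; 1 0 0 -0.006 0")

```text
time: 27.1
position: [0.5093, 0.2762, 0.0839]
tcp_rot: [-0.057, -3.141, -0.0]
wrist_force: [0.4, -0.1, -4.9]
opening: 0.0226
```

play_rows(deltas="1 0 0 -0.003 0; 1 0 0 -0.004 0; 1 0 0 -0.004 0")

```text
time: 27.4
position: [0.5095, 0.2763, 0.0834]
tcp_rot: [0.056, 3.141, 0.0]
wrist_force: [-0.1, 0.2, -0.4]
opening: 0.0226
```

The floor is carrying the weight now (z force -4.9 to -0.4 N). Releasing in stages.

play_rows(deltas="1 0 0 -0.001 0; 0.3 0 0 -0.001 0; 0.3 0 0 -0.001 0; 0 0 0 -0.001 0; 0 0 0 -0.001 0; -0.3 0 0 -0.001 0; -1 0 0 -0.001 0; -1 0 0 -0.001 0; -1 0 0 -0.001 0; -1 0 0 -0.001 0; -1 0 0 -0.001 0; -1 0 0 -0.001 0; -1 0 0 -0.001 0")

```text
time: 28.7
position: [0.5094, 0.2762, 0.0828]
tcp_rot: [0.056, 3.141, 0.0]
wrist_force: [0.2, -0.3, -0.1]
opening: 0.0853
```

```bash
python3 - <<'E'
from h import *
s=r.sense(); print(s["position"],s["wrist_force"],s["opening"])
im=r.read_camera("side")[:,:,::-1].copy(); cv2.imwrite("pics/s12c.png",cv2.resize(im[110:230,210:360],None,fx=5,fy=5,interpolation=cv2.INTER_CUBIC))
E
```

```text
[0.5094 0.2762 0.0828] [ 0.1533 -0.2713 -0.1176] 0.08533935101963702
```

View pics/s12c.png

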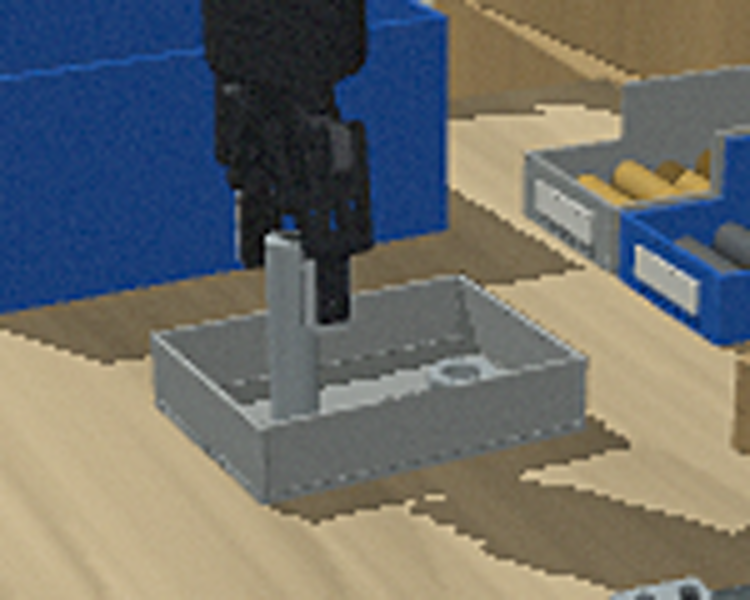

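The pin stands upright in the bin with the fingers open on either side. I'll go straight up, then aside so the top camera can see.

play_rows(deltas="-1 0 0 0.05 0; -1 0 0 0.15 0; -1 0 0 0.3 0; -1 0 0 0.5 0; -1 0 0 0.7 0; -1 0 0 0.7 0; -1 0 -0.2 0.7 0; -1 0 -0.4 0.7 0; -1 0 -0.6 0.7 0; -1 0 -0.8 0.7 0; -1 0 -1 0.7 0; -1 0 -1 0.7 0; -1 0 -1 0.7 0")

```text
time: 30.05
position: [0.5094, 0.0251, 0.2587]
tcp_rot: [0.061, 3.14, 0.0]
wrist_force: [0.5, 0.6, -0.4]
opening: 0.0853
```

play_rows(deltas="-1 0 -0.2 0 0; -1 0 -0.4 0 0; -1 0 -0.6 0 0; -1 0 -0.8 0 0; -1 0 -1 0 0; -1 0 -1 0 0; -1 0 -1 0 0")

```text
time: 30.75
position: [0.5097, -0.2234, 0.2579]
tcp_rot: [-0.057, -3.141, -0.001]
wrist_force: [-0.3, 0.6, 0.5]
opening: 0.0856
```

```bash
python3 - <<'E'
from h import *
s=r.sense(); print(s["position"],s["wrist_force"],s["opening"],s["time"],abs(s["joint_vel"]).max())
o=[]
for n in ("side","top"):
    im=r.read_camera(n)[:,:,::-1].copy(); cv2.imwrite(f"pics/{n}13.png",im)
    for d in r.place_of("pin",n)[:5]: print(n,d["confidence"],w(n,d["point"]))
    for t in ("collar","plug","bush"):
        for d in r.place_of(t,n)[:1]: print(t,n,d["confidence"],w(n,d["point"]))
    c=im[120:220,225:345] if n=="side" else im[150:270,85:205]
    o.append(cv2.resize(c,(400,400),interpolation=cv2.INTER_CUBIC))
cv2.imwrite("pics/fin.png",np.hstack(o))
E
```

```text
[ 0.5097 -0.2234  0.2579] [-0.3224  0.6088  0.4645] 0.08559471500244822 30.75 0.03429847811916034
side 0.83 [ 0.361  -0.2724 -0.0016]
side 0.7 [ 0.4864 -0.1746  0.007 ]
side 0.58 [ 0.4632 -0.4053  0.0035]
collar side 0.6 [0.5974 0.2712 0.0005]
plug side 0.9 [ 0.5204 -0.2954  0.0105]
bush side 0.59 [ 0.5955 -0.2909  0.0068]
top 0.75 [ 0.5612 -0.0343 -0.    ]
top 0.65 [0.5087 0.2748 0.0017]
top 0.59 [ 0.4884 -0.1734 -0.0011]
collar top 0.5 [0.598  0.2716 0.0021]
```

View pics/fin.png

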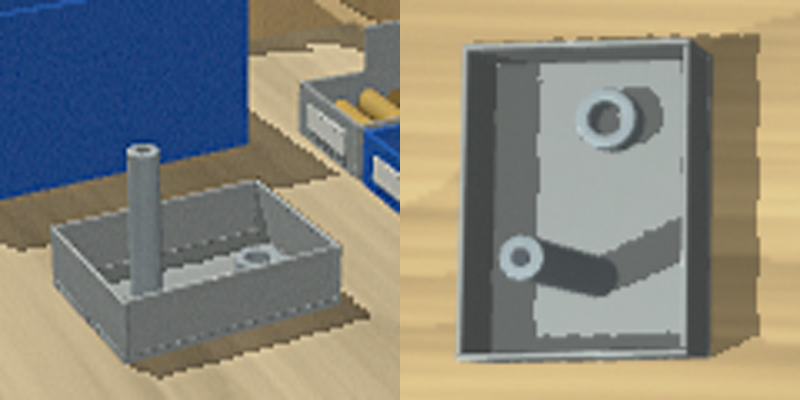

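View pics/top13.png

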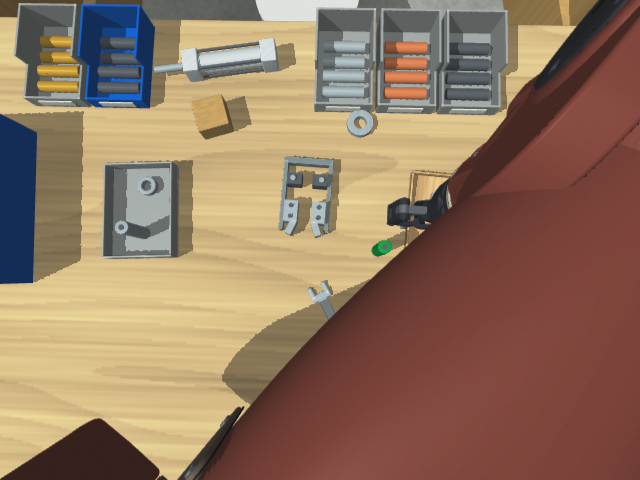

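```bash
python3 - <<'E'
from h import *
P,e=tri((121.0,226.7),(267.5,157)); print("pin top",P,e)
s=r.sense(); print(s["wrist_force"],s["opening"]); print(r.hand_in())
E
```

```text
pin top [0.5079 0.2745 0.1067] 0.0004254688402856516
[ 0.3658 -0.3114  0.823 ] 0.0854189062302863
the job is handed in; nothing more can be done
None
```

I gauged the plain steel pin and stood it upright in the empty half of the grey bin, then handed the job in at about 31 s of the 72 s allowed. No verdict came back.

**Gauge:** I slid the pin in from the mouth with its foot about 5 mm over the bench. In the go gap it touched the -y jaw with about 3 N, so I eased it over. The no-go jaws stopped it at about x = 38 mm in the gauge frame. I held it there with 6 to 7 N for over a second, with sideways force near zero. The highest push seen was 6.8 N.

**Last checks:**
- **Pin:** its top triangulates to (0.508, 0.2745, 0.107), directly over its foot at (0.509, 0.275). That puts it upright on the bin floor.
- **Robot:** the gripper is open and clear of everything.
- **Collar:** within about 2 mm of where it started.
- **Plug and bush:** within about 4 mm of their start in the side view, inside the networks' error. The arm hid most of the tray from the top camera at the end, so I have no second view of them.

**Disagreements:**
- The networks' "pin" hits also included the three coloured look-alikes and, once, the gauge, which I discarded.
- The side camera's network did not report the pin in the bin at the end. The top camera and the pictures did.
- The channel's centre line was about 1 mm off my camera fit. I corrected for it by feel.

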